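# Fit the filter plate into the fume extractor

## Robot

A 6-joint arm with a two-finger parallel gripper is mounted at the origin on the work surface. World frame = base frame: x ahead of the robot, y to its left, z up, the work surface at z = 0. Lengths are in m, angles in degrees, forces in N, time in s.
With the tool pointing down it reaches from about 0.325 to 0.925 m from the base axis. Payload 3.1 kg.
Tool frame: the origin (TCP) lies at the very end of the fingers, on their centre line; the grasp point (between the pads) lies 19 mm behind it; z points along the fingers, y is the line along which they close (so a half turn about z gives the same grasp; the last joint's range is limited). The gripper opens to 85 mm and grips with 20 to 120 N. Pads are 22 mm wide; open, the fingers measure 114 mm over their backs; the gripper's body (76 mm by 85 mm) begins 54 mm behind the grasp point. The pads swing forward as they close: fully open they stand 13 mm farther back than shut.
Start: joints at [-81.314, 12.427, 92.441, -0, 75.132, -6.429], TCP at [0.163, -0.603, 0.231] pointing down, gripper open.
Joint ranges: [-157.48, 157.48], [-44.54, 120.13], [17.64, 146.25], [-64.5, 244.5], [7.68, 150.69], [-147.95, 147.95]. Speed limits (degrees/s): [159.86, 159.86, 180, 180, 180, 180].

## Interface

Orientations are given as a 3x3 rotation matrix whose columns are the frame's x, y, z axes.
In Python, from bench import telemetry, optics, workorder gives the robot as it stands.
- The arm moves only by the tool step_arm, never from a script. Its arguments are lists of equal length, an entry for each row: "jaw": the opening, from 0 (shut) to 1 (fully open); "xyz": the shift along the tool's x, y, z normalised to -1 to 1, where 1 is 0.03 m, a list of three; "angular": the turn, a rotation vector about the tool's x, y, z normalised to -1 to 1, where 1 is 0.12 rad, a list of three. In form: {"jaw": [jaw, ...], "xyz": [[dx, dy, dz], ...], "angular": [[wx, wy, wz], ...]}. A call has 1 to 12 rows; each row shifts and turns the commanded pose from where the row before left it, along the tool's axes as they then stand; what a row does not reach is not made up. A row lasts 1/12 s, in which the tool goes at most 41.7 mm and 7.16 degrees, less where a joint would pass 70% of its speed; a pose out of reach is approached as far as the arm can. A call with a number of a shift or a turn outside -1 to 1 is refused whole. A call with a gripper value outside its range is refused whole. The fingers move at their own pace and stop on an object; "squeeze" is the grip in N (left out, the last holds). Time passes only in rows, so rows that do not move let the fingers close. It gives the time, the measured TCP pose, the force, the opening and the grip force at its end, in the units of the state.
- telemetry.read_state(): the state, without advancing time (a new reading comes with each control period).
- optics.capture(name): name is "scene" or "top" or "wrist"; returns (picture, depth): 480x640x3 uint8, red, green, blue; 480x640 float32, m along the optical axis (not along the pixel's ray), 0 where there is no reading.
- optics.calibration(name): a dict with "mtx" (3x3 intrinsics, pixels), "D" ([k1, k2, p1, p2, k3] as OpenCV has them; the pictures are not rectified), "R" (3x3) and "t" (3): a world point X has camera coordinates R X + t; the wrist camera has in their place "T_tool_cam" (4x4, takes a point from camera to tool coordinates, whose origin is the TCP and whose axes are the flange's). Camera axes: x right, y down, z forward; pixel columns grow to the right and rows downward; lengths in m; the calibration is good to about 2 mm. A picture is of the moment at which its call begins: read the wrist's pose just before it. calibration takes no time and is no camera call.
- workorder.close_job(): hands the job in; it is judged then, once.
The state is a dict: "time": time; "joint_positions": joint angles; "joint_vel": joint speeds; "tau": joint torques, N m; "tcp_pos": TCP position; "eef_rot": TCP orientation; "wrist_force": force on the tool from outside, world axes, zero at the start; "ft_torque": the same for the moment, N m; "grip_width": finger opening in m; "grip_force": force on a finger pad.
Only numpy, scipy, OpenCV 4.12 (cv2) and the standard library are available. Lean on these libraries where they do the work, as an engineer would, in place of code of your own. Each camera call takes 0.05 s, during which the arm holds its last target. There are 200 camera calls.

## Task

Fit the loose filter plate into the open bay of the fume extractor: first tuck its plain edge (the one farther from the pull) under the metal lip, then lower the other edge gently, without letting it drop, until the plate lies flat on the bay floor. Only then slide the steel latch fully home over the plate's edge to lock it in. Leave the other things on the bench where they are.

Things in the scene. Friction and masses are not known exactly. Their poses are not given: they have to be found in the camera images.
- filter: loose grey filter plate, 120 (x) x 100 (y) x 10 thick, 0.2 to 0.35 kg, lying flat on the bench at one side of the extractor. Origin at the centre of its underside; x from the pull edge to the plain edge, z up out of the face with the pull
- pull (a point): centre of the plate's pull, an upright rib on its top to grasp: 14 thick along plate x, 60 long along plate y, rising 30 above the plate's top face (10 to 40 above its underside; this point is at 25). It stands 12 from the plate's middle towards the pull edge. Axes of the plate
- plain_edge (a point): middle of the plate's plain edge, the one farther from the pull (end face at plate x = +60, half-way through the 10 thickness). It goes under the lip. Axes of the plate
- pull_edge (a point): middle of the opposite edge, nearer the pull (end face at plate x = -60, half-way through the thickness). Axes of the plate
- bay (a point): centre of the floor (40 above the bench) of the open filter bay in the fume extractor, a cream box fixed to the bench, at a place and yaw that vary. x towards the lip, z up. Bay 127 (x) x 108 (y): 7 and 8 more than the plate. Side walls and near wall rise 10 above its floor, flush with a seated plate
- lip (a point): middle of the free lower edge of the fixed aluminium lip at the bay's +x end: at bay x = +49.5, 18 above the bay floor. The lip is 5 thick, spans the bay's width and overhangs it by 14, to the end wall at bay x = +63.5. The plate cannot go in flat from above; tilted 8 to 14 degrees, plain edge down, it passes under the lip. Axes as the bay
- socket (a point): top centre of the round black hose socket, 44 across, on the raised motor block behind the lip (block 35, socket 72 above the bay floor); something to keep clear of
- latch (a joint): sliding latch on the deck at the bay's -x end (m): 0 = open, 0.024 = fully home with its bar over the plate's edge. It starts within 0.004 of open, slides with about 2 N of friction and stays where it is left. Its bar is 36 wide, 12 to 18 above the bay floor; its front is at bay x = -71 when open, -47 when home
- latch_tab (a point): centre of the latch's upright steel tab: 12 thick along bay x, 40 wide along bay y, 26 high (18 to 44 above the bay floor); at bay x = -101 when open. It is moved along bay +x, towards the lip, to close. The deck behind it (10 above the bay floor) ends at bay x = -134.5. Axes as the bay
- meter: hand-held multimeter lying on its back, black, 150 x 78 x 34; origin under its centre. It lies on the other side of the extractor from the filter plate
- spool: upright metal spool, 58 across, 40 high; origin under its centre
- flask: steel vacuum flask, 72 across, 160 high; origin under its centre
- plugbox: white plug box, 85 x 45 x 30; origin under its centre
- tip_cup: dark steel cup, 68 across the rim, 50 high; origin under its centre
- driver: screwdriver lying on the bench, 200 long
- spanner: spanner lying on the bench, 180 long
Things that resemble listed ones, but are neither listed nor needed, are in the scene too. What is shaped like the filter but brown or red is not meant.

How it is judged (in metres and radians):
On the way, in this order (a step that is already met when the one before it is completed fails the run):
1. the plate's plain edge is under the lip while its pull edge is still raised (at least 20 mm above the bay floor) and the latch is open (x of plain_edge in the frame of bay above 0.0525 m and z of plain_edge in the frame of bay between 0 and 0.015 m and y of plain_edge in the frame of bay between -0.009 and 0.009 m and z of pull_edge in the frame of bay above 0.02 m and value of joint latch below 0.008 m), for 0.1 s.
2. the plate lies flat on the bay floor, plain edge under the lip, the latch still open (x of plain_edge in the frame of bay above 0.0525 m and z of plain_edge in the frame of bay between 0 and 0.015 m and y of plain_edge in the frame of bay between -0.009 and 0.009 m and z of each of plain_edge, pull_edge in the frame of bay below 0.008 m and z of pull_edge in the frame of bay above 0 m and y of pull_edge in the frame of bay between -0.009 and 0.009 m and value of joint latch below 0.008 m), for 0.2 s.
At the end, for the whole second after the job is handed in: The plate lies flat in the bay (both its edges within 3 mm of the bay floor), plain edge at least 3 mm under the lip, pull edge at the latch, and the latch is pushed home (at least 19 of its 24 mm), nothing held (x of plain_edge in the frame of bay above 0.0525 m and z of plain_edge in the frame of bay between 0 and 0.015 m and y of plain_edge in the frame of bay between -0.009 and 0.009 m and z of each of plain_edge, pull_edge in the frame of bay below 0.008 m and z of pull_edge in the frame of bay above 0 m and y of pull_edge in the frame of bay between -0.009 and 0.009 m and value of joint latch above 0.019 m); the robot touches nothing.
It fails at once if the pull edge is let fall into the bay instead of being lowered (x of plain_edge in the frame of bay above 0.0525 m and z of plain_edge in the frame of bay between 0 and 0.015 m and y of plain_edge in the frame of bay between -0.009 and 0.009 m and angular speed of filter above 4 rad/s).
It fails at once if a bystander is moved by more than 40 mm (distance of any of meter, spool, flask, plugbox, tip_cup, driver, spanner from where it was at the start of the episode above 0.04 m).
It also fails if it takes over 59 s, if anything falls off the work surface, if the arm or the gripper's body presses on something with over 40 N, if the wrist force passes 120 N, or if a joint passes its speed limit or range.

## Working session

There is one attempt and no reset: what is moved stays moved. The work goes in short steps, Python scripts to look and compute and a tool call to move; the robot and the scene stay as the last step left them, time stands still between calls to the robot, and variables do not carry over. Pictures are saved under pics/ and viewed, at most 10 in all, crops included, and the job is handed in when it is done.

Besides the shell and the picture viewer there is one more tool, called after "Emit:" in YAML: its name, and indented under it one key for each argument. step_arm: Moves the arm, as the interface text tells. Scaled input: -1 to 1 covers 0.03 m each way for a shift and 0.12 rad each way for a turn. Its arguments: {"type":"object","properties":{"jaw":{"type":"array","items":{"type":"number"}},"xyz":{"type":"array","items":{"type":"array","items":{"type":"number"}}},"angular":{"type":"array","items":{"type":"array","items":{"type":"number"}}},"squeeze":{"type":"number"}},"required":["jaw","xyz","angular"]}

```bash
mkdir -p pics; cat > h.py <<'E'
import numpy as np, cv2
from bench import telemetry, optics, workorder
def cap(n,f=None):
    s=telemetry.read_state(); p,d=optics.capture(n); c=optics.calibration(n)
    if 'R' in c: R=np.array(c['R']);t=np.array(c['t']).ravel()
    else:
        T=np.array(c['T_tool_cam']); W=np.eye(4); W[:3,:3]=s['eef_rot']; W[:3,3]=s['tcp_pos']
        M=np.linalg.inv(W@T); R=M[:3,:3]; t=M[:3,3]
    np.savez(f'{n}.npz',p=p,d=d,R=R,t=t,K=c['mtx'],D=c['D'])
    if f: cv2.imwrite(f'pics/{f}.png',p[:,:,::-1])
    return p,d
def world(n,uv,z=None):
    q=np.load(f'{n}.npz'); uv=np.array(uv,float).reshape(-1,2)
    r=cv2.undistortPoints(uv[:,None],q['K'],q['D'])[:,0]; r=np.c_[r,np.ones(len(r))]
    C=-q['R'].T@q['t']
    if z is None:
        dd=np.array([q['d'][int(round(v)),int(round(u))] for u,v in uv])
        return (r*dd[:,None]-q['t'])@q['R']
    w=r@q['R']; return C+w*((np.array(z)-C[2])/w[:,2])[:,None]
def cloud(n):
    v,u=np.mgrid[:480,:640]; return world(n,np.c_[u.ravel(),v.ravel()]).reshape(480,640,3)
E
python3 - <<'E'
from h import *
cap('top','top1'); cap('scene','scene1')
s=telemetry.read_state(); print(s['time'],s['tcp_pos'],s['grip_width'],s['wrist_force'])
print(optics.calibration('wrist')['T_tool_cam'], -np.load('top.npz')['R'].T@np.load('top.npz')['t'])
E
```

```text
0.1 [ 0.16286391 -0.60261907  0.23008128] 0.08557434539903534 [-1.41041049 -0.52026001 -0.46288289]
[[-9.84567199e-04 -9.56946278e-01 -2.90263418e-01  7.48018408e-02]
 [ 9.99999057e-01 -6.64418398e-04 -1.20150710e-03 -2.20014037e-04]
 [ 9.56921391e-04 -2.90264328e-01  9.56946030e-01 -1.42515612e-01]
 [ 0.00000000e+00  0.00000000e+00  0.00000000e+00  1.00000000e+00]] [ 0.43793089 -0.00277732  1.53153314]
```

View pics/top1.png

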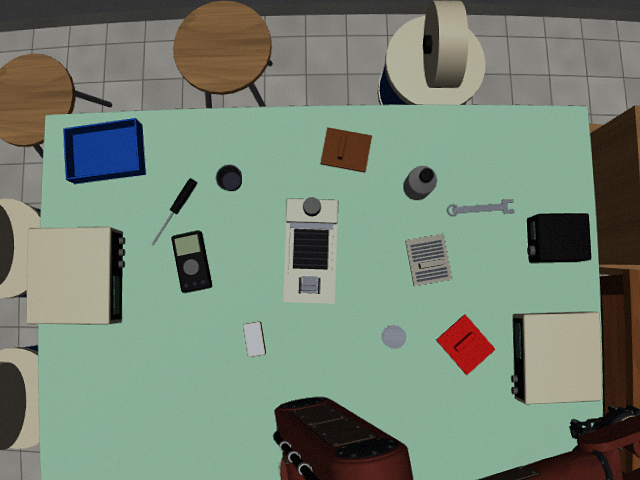

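View pics/scene1.png

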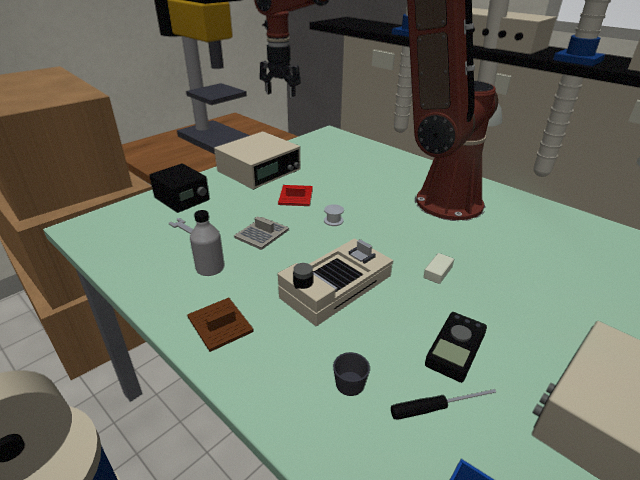

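The top view shows the grey plate at about (428,260), the extractor at (311,250) with its lip and socket towards the top of the image, and the latch tab at (310,283). I'll enlarge both.

```bash
python3 - <<'E'
from h import *
p=np.load('top.npz')['p'][:,:,::-1]
a=cv2.resize(p[190:310,275:345],None,fx=5,fy=5,interpolation=cv2.INTER_CUBIC)
b=cv2.resize(p[225:295,396:462],None,fx=6,fy=6,interpolation=cv2.INTER_CUBIC)
c=np.zeros((600,350+396,3),np.uint8); c[:,:350]=a; c[:420,350:]=b
cv2.imwrite('pics/crop1.png',c)
P=cloud('top')
for n,uv in dict(bench=(370,300),plate=(420,245),rib=(430,265),socket=(312,206),latch=(310,283),tab=(310,279),deck=(293,290),lip=(312,226)).items(): print(n,P[uv[1],uv[0]].round(4))
E
```

```text
bench [ 0.4311 -0.1309  0.0065]
plate [ 0.5695 -0.2617  0.0144]
rib [ 0.5163 -0.281   0.0419]
socket [0.6595 0.013  0.1097]
latch [0.4753 0.021  0.0595]
tab [0.4851 0.0208 0.062 ]
deck [0.4586 0.0633 0.0558]
lip [0.6168 0.0142 0.0602]
```

View pics/crop1.png

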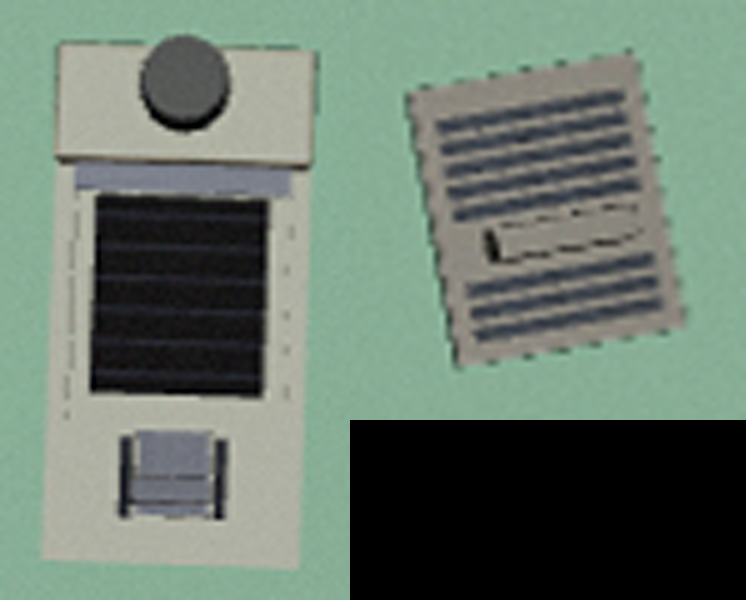

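Crop: the plate corners are clear, and its plain edge faces up the image, with the rib in the lower half. The bay opening corners are at about (97,195), (269,198), (263,396) and (90,392), and the deck end at (42,559)–(298,569).

```bash
python3 - <<'E'
from h import *
f=lambda L,k,o:(np.array(L,float)+.5)/k-.5+o
pl=world('top',f([(58,93),(283,55),(335,325),(108,367)],6,(396,225)),[.01]*4)
print('plate',pl.round(4),pl.mean(0))
d=pl[0]+pl[1]-pl[2]-pl[3]; print('yaw',np.degrees(np.arctan2(d[1],d[0])),np.linalg.norm(d)/2, np.linalg.norm(pl[0]-pl[1]))
bb=world('top',f([(97,195),(269,198),(263,396),(90,392)],5,(275,190)),[.05]*4); print('bay rim',bb.round(4))
dk=world('top',f([(42,559),(298,569)],5,(275,190)),[.05]*2); print('deck',dk.round(4),dk.mean(0))
bk=world('top',f([(58,43),(315,51)],5,(275,190)),[.075]*2); print('block back',bk.round(4))
bf=world('top',f([(58,158),(312,165)],5,(275,190)),[.075]*2); print('block front',bf.round(4))
lip=world('top',f([(95,193),(270,197)],5,(275,190)),[.063]*2); print('lip edge',lip.round(4))
tab=world('top',f([(133,478),(210,479),(210,500),(133,500)],5,(275,190)),[.084]*4); print('tab',tab.round(4))
rib=world('top',f([(145,233),(290,207),(293,235),(150,260)],6,(396,225)),[.04]*4); print('rib',rib.round(4),rib.mean(0))
P=cloud('top').reshape(480,640,3)
# depth plate fit bias check
print(np.median(P[300:330,340:380,2]),np.median(P[240:245,415:440,2]),np.median(P[295:300,290:330,2]))
E
```

```text
plate [[ 0.5832 -0.2246  0.01  ]
 [ 0.5982 -0.3227  0.01  ]
 [ 0.4818 -0.3415  0.01  ]
 [ 0.4655 -0.2431  0.01  ]] [ 0.53217295 -0.28298491  0.01      ]
yaw 9.05127402306724 0.11852497190932347 0.09918188873913435
bay rim [[ 0.6122  0.0595  0.05  ]
 [ 0.6094 -0.0267  0.05  ]
 [ 0.5103 -0.0222  0.05  ]
 [ 0.5134  0.064   0.05  ]]
deck [[ 0.4307  0.0887  0.05  ]
 [ 0.4242 -0.0382  0.05  ]] [0.42743806 0.02523835 0.05      ]
block back [[ 0.6854  0.0771  0.075 ]
 [ 0.6795 -0.0502  0.075 ]]
block front [[ 0.6279  0.0775  0.075 ]
 [ 0.6226 -0.0477  0.075 ]]
lip edge [[ 0.6117  0.0599  0.063 ]
 [ 0.6084 -0.027   0.063 ]]
tab [[0.4696 0.042  0.084 ]
 [0.4686 0.0046 0.084 ]
 [0.4585 0.0047 0.084 ]
 [0.4589 0.0421 0.084 ]]
rib [[ 0.5208 -0.2554  0.04  ]
 [ 0.5308 -0.3172  0.04  ]
 [ 0.519  -0.3181  0.04  ]
 [ 0.5095 -0.2572  0.04  ]] [ 0.52002108 -0.28699874  0.04      ]
0.0008907314911529849 0.011583211877408081 0.051315252890005464
```

```bash
cat >> h.py <<'E'
from scipy.spatial.transform import Rotation as Ro
def rel(p,Rt=None):
    "shift (units of 0.03 m) and turn (0.12 rad) from the measured pose to a target, tool axes"
    s=telemetry.read_state(); R0=np.array(s['eef_rot'])
    print('t',s['time'],'tcp',np.round(s['tcp_pos'],4),'grip',round(s['grip_width'],4),'F',np.round(s['wrist_force'],1))
    print('shift',(R0.T@(np.array(p)-s['tcp_pos'])/.03).round(2),'turn',None if Rt is None else (Ro.from_matrix(R0.T@Rt).as_rotvec()/.12).round(3))
def down(yaw_deg,tilt=0):
    "tool y along yaw, z down; tilt = plain edge (+y tool) down, degrees"
    a=np.radians(yaw_deg); y=np.array([np.cos(a),np.sin(a),0]); z=np.array([0,0,-1.]); M=np.c_[np.cross(y,z),y,z]
    return M@Ro.from_euler('x',tilt,degrees=True).as_matrix()
E
python3 - <<'E'
from h import *
print(np.round(telemetry.read_state()['eef_rot'],3))
rel([.5203,-.285,.2],down(9.05)); rel([.5203,-.285,.2],down(189.05))
E
```

```text
[[ 0.965  0.261 -0.   ]
 [ 0.261 -0.965  0.002]
 [ 0.    -0.002 -1.   ]]
t 0.1 tcp [ 0.1629 -0.6026  0.2301] grip 0.0856 F [-1.4 -0.5 -0.5]
shift [14.26 -7.11  1.02] turn [ -0.013  -0.015 -12.208]
t 0.1 tcp [ 0.1629 -0.6026  0.2301] grip 0.0856 F [-1.4 -0.5 -0.5]
shift [14.26 -7.11  1.02] turn [-0.016  0.014 13.972]
```

Emit:
step_arm:
  jaw: [1,1,1,1,1,1,1,1,1,1,1,1]
  xyz:
    - [1,-0.5,0.08]
    - [1,-0.5,0.08]
    - [1,-0.5,0.08]
    - [1,-0.5,0.08]
    - [1,-0.5,0.08]
    - [1,-0.5,0.08]
    - [1,-0.5,0.08]
    - [1,-0.5,0.08]
    - [1,-0.5,0.08]
    - [1,-0.5,0.08]
    - [1,-0.5,0.08]
    - [1,-0.5,0.08]
  angular:
    - [0,0,0]
    - [0,0,0]
    - [0,0,0]
    - [0,0,0]
    - [0,0,0]
    - [0,0,0]
    - [0,0,0]
    - [0,0,0]
    - [0,0,0]
    - [0,0,0]
    - [0,0,0]
    - [0,0,0]

```text
time: 1.1
tcp_pos: [0.4643, -0.3341, 0.2018]
eef_rot: [[0.965, 0.261, -0.001], [0.261, -0.965, 0.001], [-0.0, -0.001, -1.0]]
wrist_force: [0.4, -0.3, -0.7]
grip_width: 0.0852
grip_force: 0.0
```

Emit:
step_arm:
  jaw: [1,1,1,1,1,1,1,1,1,1,1,1]
  xyz:
    - [0.75,-0.37,0]
    - [0.75,-0.37,0]
    - [0.75,-0.37,0]
    - [0,0,0]
    - [0,0,0]
    - [0,0,0]
    - [0,0,0]
    - [0,0,0]
    - [0,0,0]
    - [0,0,0]
    - [0,0,0]
    - [0,0,0]
  angular:
    - [0,0,-1]
    - [0,0,0]
    - [0,0,0]
    - [0,0,-1]
    - [0,0,-1]
    - [0,0,-1]
    - [0,0,-1]
    - [0,0,-1]
    - [0,0,-1]
    - [0,0,-1]
    - [0,0,-1]
    - [0,0,-1]

```text
time: 2.1
tcp_pos: [0.5154, -0.2814, 0.2018]
eef_rot: [[0.101, 0.995, -0.001], [0.995, -0.101, 0.001], [0.001, -0.001, -1.0]]
wrist_force: [-0.0, -0.7, -0.2]
grip_width: 0.085
grip_force: 0.0
```

Emit:
step_arm:
  jaw: [1,1,1,1]
  xyz:
    - [0,0,0]
    - [0,0,0]
    - [0,0,0]
    - [0,0,0]
  angular:
    - [0,0,-1]
    - [0,0,-1]
    - [0,0,-0.2]
    - [0,0,0]

```text
time: 2.43
tcp_pos: [0.5155, -0.2815, 0.202]
eef_rot: [[-0.155, 0.988, -0.001], [0.988, 0.155, 0.001], [0.001, -0.001, -1.0]]
wrist_force: [-0.1, -0.5, 0.4]
grip_width: 0.0854
grip_force: 0.0
```

```bash
python3 - <<'E'
from h import *
rel([.5203,-.285,.2],down(9.05)); cap('wrist','w1')
E
```

```text
t 2.4333 tcp [ 0.5155 -0.2815  0.202 ] grip 0.0854 F [-0.1 -0.5  0.4]
shift [-0.14  0.14  0.07] turn [-0.006 -0.005 -0.023]
```

View pics/w1.png

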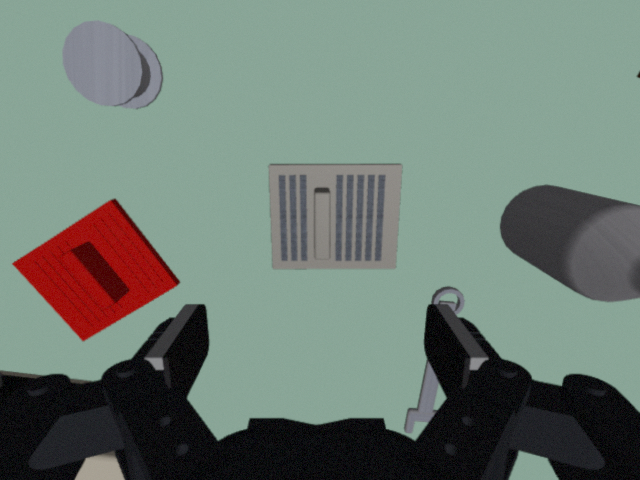

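Wrist view: the plate's corners are at (269,164), (402,164), (396,268) and (272,268), with the rib top spanning (316–330, 190–259). The plate is well aligned with the tool.

```bash
python3 - <<'E'
from h import *
w=world('wrist',[(269,164),(402,164),(396,268),(272,268)],[.01]*4); print(w.round(4),w.mean(0))
d=w[1]+w[2]-w[0]-w[3]; print(np.degrees(np.arctan2(d[1],d[0])),np.linalg.norm(d)/2)
r=world('wrist',[(316,190),(330,190),(330,259),(315,259)],[.04]*4); print(r.round(4),r.mean(0))
rel([*r.mean(0)[:2],.016],down(9.05))
E
```

```text
[[ 0.4677 -0.2442  0.01  ]
 [ 0.5849 -0.226   0.01  ]
 [ 0.6011 -0.3238  0.01  ]
 [ 0.4822 -0.3423  0.01  ]] [ 0.53398469 -0.28407955  0.01      ]
8.838382900254498 0.11942842964307597
[[ 0.512  -0.256   0.04  ]
 [ 0.5235 -0.2542  0.04  ]
 [ 0.5335 -0.3141  0.04  ]
 [ 0.5205 -0.3161  0.04  ]] [ 0.52239002 -0.28508716  0.04      ]
t 2.4833 tcp [ 0.5156 -0.2815  0.2021] grip 0.0852 F [-0.5 -0.1  0.1]
shift [-0.16  0.21  6.2 ] turn [-0.005 -0.005 -0.029]
```

Emit:
step_arm:
  jaw: [1,1,1,1,1,1,1,1,1,1,1]
  xyz:
    - [-0.16,0.2,0.8]
    - [0,0,0.8]
    - [0,0,0.8]
    - [0,0,0.8]
    - [0,0,0.7]
    - [0,0,0.6]
    - [0,0,0.6]
    - [0,0,0.5]
    - [0,0,0.4]
    - [0,0,0.2]
    - [0,0,0]
  angular:
    - [0,0,0]
    - [0,0,0]
    - [0,0,0]
    - [0,0,0]
    - [0,0,0]
    - [0,0,0]
    - [0,0,0]
    - [0,0,0]
    - [0,0,0]
    - [0,0,0]
    - [0,0,0]

```text
time: 3.4
tcp_pos: [0.5214, -0.2847, 0.0148]
eef_rot: [[-0.155, 0.988, -0.003], [0.988, 0.155, 0.002], [0.002, -0.002, -1.0]]
wrist_force: [1.1, 0.0, 0.2]
grip_width: 0.0854
grip_force: 0.0
```

Emit:
step_arm:
  jaw: [0,0,0,0,0,0,0,0,0,0,0,0]
  xyz:
    - [0,0,0]
    - [0,0,0]
    - [0,0,0]
    - [0,0,0]
    - [0,0,0]
    - [0,0,0]
    - [0,0,0]
    - [0,0,0]
    - [0,0,0]
    - [0,0,0]
    - [0,0,0]
    - [0,0,0]
  angular:
    - [0,0,0]
    - [0,0,0]
    - [0,0,0]
    - [0,0,0]
    - [0,0,0]
    - [0,0,0]
    - [0,0,0]
    - [0,0,0]
    - [0,0,0]
    - [0,0,0]
    - [0,0,0]
    - [0,0,0]
  squeeze: 60

```text
time: 4.4
tcp_pos: [0.5229, -0.2859, 0.0173]
eef_rot: [[-0.156, 0.988, 0.001], [0.988, 0.156, -0.001], [-0.001, 0.0, -1.0]]
wrist_force: [-1.7, -0.1, 5.6]
grip_width: 0.0131
grip_force: 62.2
```

Emit:
step_arm:
  jaw: [0,0,0,0,0,0,0,0,0,0,0]
  xyz:
    - [0,0,-0.3]
    - [0,0,-0.7]
    - [0,0,-0.9]
    - [0,0,-0.9]
    - [0,0,-0.9]
    - [0,0,-0.9]
    - [0,0,-0.9]
    - [0,0,-0.9]
    - [0,0,-0.9]
    - [0,0,-0.8]
    - [0,0,-0.5]
  angular:
    - [0,0,0]
    - [0,0,0]
    - [0,0,0.2]
    - [0,0,0.2]
    - [0,0,0.3]
    - [0,0,0.3]
    - [0,0,0.3]
    - [0,0,0.2]
    - [0,0,0.2]
    - [0,0,0]
    - [0,0,0]

```text
time: 5.32
tcp_pos: [0.5228, -0.2855, 0.2768]
eef_rot: [[0.047, 0.999, 0.002], [0.999, -0.047, -0.001], [-0.001, 0.002, -1.0]]
wrist_force: [1.8, -0.1, -3.3]
grip_width: 0.0126
grip_force: 61.0
```

Emit:
step_arm:
  jaw: [0,0,0,0,0,0,0,0,0,0,0]
  xyz:
    - [0.3,0,0]
    - [0.6,-0.1,0]
    - [0.7,-0.1,0]
    - [0.7,-0.1,0]
    - [0.7,-0.06,0]
    - [0.7,0,0]
    - [0.7,0,0]
    - [0.6,0,0]
    - [0.4,0,0]
    - [0.1,0,0]
    - [0,0,0]
  angular:
    - [0,0,0]
    - [0,0,0]
    - [0,0,0]
    - [0,0,0]
    - [0,0,0]
    - [0,0,0]
    - [0,0,0]
    - [0,0,0]
    - [0,0,0]
    - [0,0,0]
    - [0,0,0]

```text
time: 6.23
tcp_pos: [0.5184, -0.1185, 0.2727]
eef_rot: [[0.045, 0.999, -0.003], [0.999, -0.045, 0.001], [0.001, -0.003, -1.0]]
wrist_force: [-0.6, -0.7, -3.6]
grip_width: 0.0128
grip_force: 60.9
```

```bash
python3 - <<'E'
from h import *
rel([.5493,.0193,.2],down(-2.7)); cap('wrist','w2')
E
```

```text
t 6.2333 tcp [ 0.5184 -0.1185  0.2727] grip 0.0128 F [-0.6 -0.7 -3.6]
shift [4.63 0.83 2.43] turn [-0.025 -0.007  0.019]
```

View pics/w2.png

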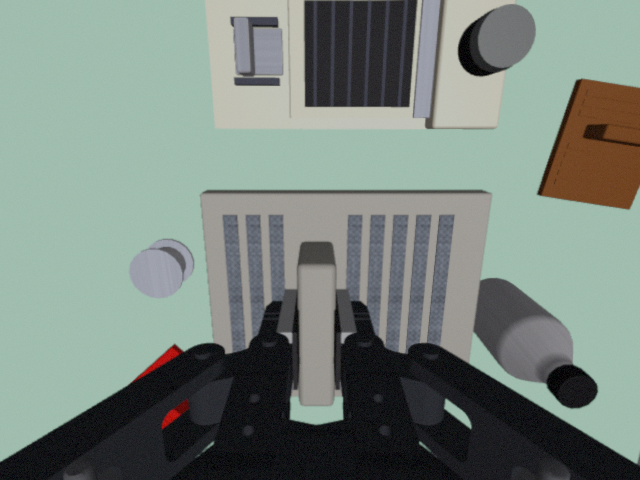

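The wrist view with the plate held flat shows the plate's +y corners at (202,193) and (490,192). The box has its deck corner at (214,128), the near-wall line at column 290, the lip's free edge from (414,117) to (421,2), and the latch tab at (241,45).

```bash
python3 - <<'E'
from h import *
W=lambda uv,z: world('wrist',uv,[z]*len(uv)).round(4)
print('deck corner',W([(214,128)],.05)); print('side edge',W([(214,128),(425,128)],.05))
print('nearwall',W([(290,120),(289,5)],.05)); print('lip',W([(414,117),(421,2)],.063)); print('deck end',W([(214,128),(207,2)],.05))
print('block front',W([(432,127),(440,2)],.075))
pe=W([(202,193),(490,192)],.2654); print('plate +y edge',pe)
R=down(-2.7); s=telemetry.read_state()
print('in tool', (pe-s['tcp_pos'])@np.array(s['eef_rot']))
c=np.array([.5613,.0187,.04]); B=Ro.from_euler('z',-2.7,degrees=True).as_matrix()
for uv,z in (((214,128),.05),((425,128),.05),((290,60),.05),((417,60),.063),((210,60),.05),((436,60),.075)): print(uv,(W([uv],z)-c)@B)
p=np.load('wrist.npz')['p'][:200,180:500,::-1]; cv2.imwrite('pics/crop2.png',cv2.resize(p,None,fx=2.5,fy=2.5,interpolation=cv2.INTER_CUBIC))
E
```

```text
deck corner [[ 0.4252 -0.0392  0.05  ]]
side edge [[ 0.4252 -0.0392  0.05  ]
 [ 0.6244 -0.0484  0.05  ]]
nearwall [[ 0.4975 -0.0352  0.05  ]
 [ 0.503   0.0583  0.05  ]]
lip [[ 0.6105 -0.0382  0.063 ]
 [ 0.613   0.0514  0.063 ]]
deck end [[ 0.4252 -0.0392  0.05  ]
 [ 0.4327  0.0635  0.05  ]]
block front [[ 0.6235 -0.0476  0.075 ]
 [ 0.625   0.0473  0.075 ]]
plate +y edge [[ 0.4746 -0.0672  0.2654]
 [ 0.5918 -0.0722  0.2654]]
in tool [[ 0.05036304 -0.0464865   0.00794858]
 [ 0.05074244  0.07081923  0.0077013 ]]
(214, 128) [[-0.13322145 -0.06424691  0.01      ]]
(425, 128) [[ 0.06619079 -0.06405309  0.01      ]]
(290, 60) [[-0.06019163 -0.0058419   0.01      ]]
(417, 60) [[ 0.050539   -0.00812831  0.023     ]]
(210, 60) [[-0.13195806 -0.00612287  0.01      ]]
(436, 60) [[ 0.06344727 -0.01012246  0.035     ]]
```

View pics/crop2.png

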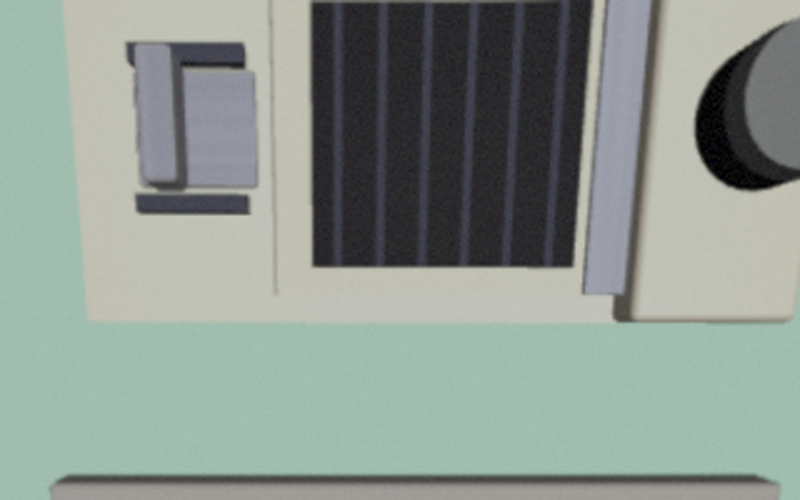

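The crop sharpens the bay edges: side-wall line at row 117.5, near wall at column 290, and the lip end at (414,117.5). The bay centre comes out at about (0.5625, 0.0178), yaw −2.7°, and the plate sits square in the grip.

```bash
cat >> h.py <<'E'
C=np.array([.5625,.0178,.04]); YAW=-2.7; B=Ro.from_euler('z',YAW,degrees=True).as_matrix()
def pose(xp,zp,th,y=0,h=17.3):
    "TCP pose that puts the plate's lower plain corner at bay xp,zp (mm) with tilt th (deg)"
    c,s=np.cos(np.radians(th)),np.sin(np.radians(th))
    return C+B@(np.array([xp-72*c+h*s, y, zp+72*s+h*c])/1000), down(YAW,th)
def where(h=17.3):
    s=telemetry.read_state(); R=B.T@np.array(s['eef_rot']); p=B.T@(np.array(s['tcp_pos'])-C)*1000
    th=np.degrees(np.arcsin(-R[2,1])); print('plain corner',(p+R@[0,72,h]).round(1),'pull corner',(p+R@[0,-48,h]).round(1),'tilt',th.round(2),'F',np.round(s['wrist_force'],1))
E
python3 - <<'E'
from h import *
rel(*pose(38,130,12.5)); rel(*pose(38,40,12.5)); where()
E
```

```text
t 6.2833 tcp [ 0.5187 -0.1196  0.2733] grip 0.0127 F [-0.6 -0.  -3.5]
shift [4.64 0.3  2.36] turn [1.8e+00 1.0e-03 1.0e-02]
t 6.2833 tcp [ 0.5187 -0.1196  0.2733] grip 0.0127 F [-0.6 -0.  -3.5]
shift [4.64 0.31 5.36] turn [1.8e+00 1.0e-03 1.0e-02]
plain corner [  34.7 -139.3  215.8] pull corner [ -85.3 -139.4  216.1] tilt 0.12 F [-0.6 -0.  -3.5]
```

Emit:
step_arm:
  jaw: [0,0,0,0,0,0,0,0,0,0,0]
  xyz:
    - [0.4,0,0.1]
    - [0.6,0.1,0.3]
    - [0.7,0.1,0.4]
    - [0.7,0.1,0.5]
    - [0.7,0,0.5]
    - [0.7,0,0.4]
    - [0.5,0,0.16]
    - [0.34,0,0]
    - [0,0,0]
    - [0,0,0]
    - [0,0,0]
  angular:
    - [0,0,0]
    - [0,0,0]
    - [0,0,0]
    - [0,0,0]
    - [0,0,0]
    - [0.3,0,0]
    - [0.4,0,0]
    - [0.4,0,0]
    - [0.4,0,0]
    - [0.3,0,0]
    - [0,0,0]

```text
time: 7.2
tcp_pos: [0.536, 0.0183, 0.2029]
eef_rot: [[0.048, 0.976, -0.214], [0.999, -0.047, 0.01], [-0.0, -0.215, -0.977]]
wrist_force: [-0.3, 0.2, -3.6]
grip_width: 0.0129
grip_force: 61.0
```

```bash
python3 - <<'E'
from h import *
where(); rel(*pose(38,40,12.5)); cap('wrist','w3')
E
```

```text
plain corner [ 40.2  -0.8 130.5] pull corner [-77.   -0.8 156.3] tilt 12.4 F [-0.3  0.2 -3.6]
t 7.2 tcp [0.536  0.0183 0.2029] grip 0.0129 F [-0.3  0.2 -3.6]
shift [0.03 0.58 2.96] turn [ 0.015 -0.001 -0.005]
```

View pics/w3.png

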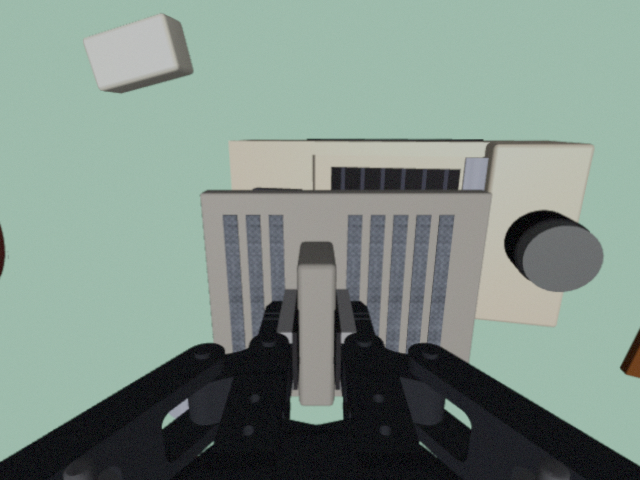

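The tilted plate hovers over the bay. The far-side features are the deck corner at (230,141), the near-wall corner at (313,154) and the lip corner at (466,157).

```bash
python3 - <<'E'
from h import *
for uv,z in (((230,141),.05),((313,155),.05),((466,157),.063),((486,143),.075),((466,185),.063),((315,185),.05)): print(uv,((world('wrist',[uv],[z])-C)@B*1000).round(1))
E
```

```text
(230, 141) [[-132.   64.   10.]]
(313, 155) [[-61.9  53.7  10. ]]
(466, 157) [[50.1 54.5 23. ]]
(486, 143) [[59.3 64.3 35. ]]
(466, 185) [[52.3 35.1 23. ]]
(315, 185) [[-60.4  30.   10. ]]
```

Emit:
step_arm:
  jaw: [0,0,0,0,0,0,0,0,0,0,0]
  xyz:
    - [0.03,0,0.2]
    - [0,0.1,0.4]
    - [0,0.1,0.5]
    - [0,0.1,0.5]
    - [0,0.1,0.5]
    - [0,0.1,0.5]
    - [0,0.1,0.5]
    - [0,0.1,0.4]
    - [0,0,0.2]
    - [0,0,0.09]
    - [0,0,0]
  angular:
    - [0,0,0]
    - [0,0,0]
    - [0,0,0]
    - [0,0,0]
    - [0,0,0]
    - [0,0,0]
    - [0,0,0]
    - [0,0,0]
    - [0,0,0]
    - [0,0,0]
    - [0,0,0]

```text
time: 8.17
tcp_pos: [0.5303, 0.0195, 0.0875]
eef_rot: [[0.047, 0.975, -0.215], [0.999, -0.046, 0.01], [0.0, -0.216, -0.976]]
wrist_force: [0.4, 0.1, -3.2]
grip_width: 0.0125
grip_force: 60.9
```

```bash
python3 - <<'E'
from h import *
where(); rel(*pose(37,3,12.5)); rel(*pose(59,3,12.5)); cap('scene')
p=np.load('scene.npz')['p'][200:340,250:430,::-1]; cv2.imwrite('pics/s2.png',cv2.resize(p,None,fx=4,fy=4,interpolation=cv2.INTER_CUBIC))
E
```

```text
plain corner [34.3  0.2 15. ] pull corner [-82.9   0.2  40.9] tilt 12.45 F [ 0.4  0.1 -3.2]
t 8.1667 tcp [0.5303 0.0195 0.0875] grip 0.0125 F [ 0.4  0.1 -3.2]
shift [-0.01  0.18  0.37] turn [ 0.007 -0.001 -0.001]
t 8.1667 tcp [0.5303 0.0195 0.0875] grip 0.0125 F [ 0.4  0.1 -3.2]
shift [-0.01  0.89  0.21] turn [ 0.007 -0.001 -0.001]
```

View pics/s2.png

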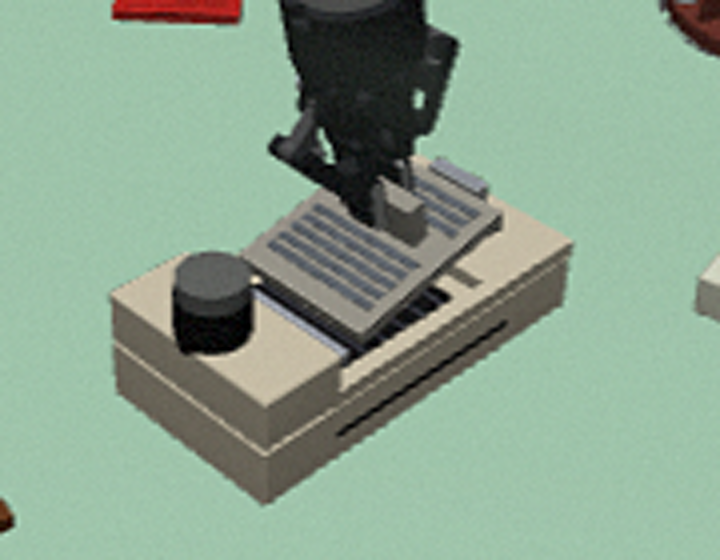

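The plate is centred above the bay with its plain edge short of the lip and the tab clear. Next I lower it to 3 mm above the floor.

Emit:
step_arm:
  jaw: [0,0,0,0,0]
  xyz:
    - [0,0.06,0.12]
    - [0,0.06,0.12]
    - [0,0.06,0.1]
    - [0,0,0.03]
    - [0,0,0]
  angular:
    - [0,0,0]
    - [0,0,0]
    - [0,0,0]
    - [0,0,0]
    - [0,0,0]

```text
time: 8.63
tcp_pos: [0.5337, 0.0194, 0.0758]
eef_rot: [[0.047, 0.976, -0.215], [0.999, -0.046, 0.01], [0.0, -0.215, -0.977]]
wrist_force: [-0.9, -0.3, -4.3]
grip_width: 0.0131
grip_force: 60.9
```

```bash
python3 - <<'E'
from h import *
where(); rel(*pose(59,3,12.5)) 
E
```

```text
plain corner [37.8  0.3  3.4] pull corner [-79.4   0.2  29.2] tilt 12.42 F [-0.9 -0.3 -4.3]
t 8.6333 tcp [0.5337 0.0194 0.0758] grip 0.0131 F [-0.9 -0.3 -4.3]
shift [-0.01  0.7  -0.14] turn [ 0.012 -0.     0.001]
```

No contact yet, so I slide it under the lip.

Emit:
step_arm:
  jaw: [0,0,0,0,0,0,0,0]
  xyz:
    - [0,0.1,-0.02]
    - [0,0.12,-0.03]
    - [0,0.12,-0.03]
    - [0,0.12,-0.03]
    - [0,0.12,-0.02]
    - [0,0.1,-0.01]
    - [0,0,0]
    - [0,0,0]
  angular:
    - [0,0,0]
    - [0,0,0]
    - [0,0,0]
    - [0,0,0]
    - [0,0,0]
    - [0,0,0]
    - [0,0,0]
    - [0,0,0]

```text
time: 9.3
tcp_pos: [0.5549, 0.0184, 0.0758]
eef_rot: [[0.047, 0.976, -0.214], [0.999, -0.046, 0.01], [-0.0, -0.215, -0.977]]
wrist_force: [0.2, -0.5, -3.0]
grip_width: 0.0129
grip_force: 60.9
```

```bash
python3 - <<'E'
from h import *
where(); rel(*pose(59.5,1,12.5)) 
for th in (9,6,3,0): rel(*pose(59.5,1,th))
E
```

```text
plain corner [59.   0.2  3.5] pull corner [-58.2   0.2  29.2] tilt 12.39 F [ 0.2 -0.5 -3. ]
t 9.3 tcp [0.5549 0.0184 0.0758] grip 0.0129 F [ 0.2 -0.5 -3. ]
shift [-0.01  0.04  0.07] turn [0.016 0.    0.001]
t 9.3 tcp [0.5549 0.0184 0.0758] grip 0.0129 F [ 0.2 -0.5 -3. ]
shift [-0.01  0.01  0.22] turn [-0.493  0.     0.001]
t 9.3 tcp [0.5549 0.0184 0.0758] grip 0.0129 F [ 0.2 -0.5 -3. ]
shift [-0.01 -0.01  0.35] turn [-0.929  0.     0.001]
t 9.3 tcp [0.5549 0.0184 0.0758] grip 0.0129 F [ 0.2 -0.5 -3. ]
shift [-0.01 -0.03  0.48] turn [-1.365e+00  0.000e+00  1.000e-03]
t 9.3 tcp [0.5549 0.0184 0.0758] grip 0.0129 F [ 0.2 -0.5 -3. ]
shift [-0.01 -0.03  0.61] turn [-1.802e+00  0.000e+00  1.000e-03]
```

Emit:
step_arm:
  jaw: [0,0,0,0,0,0,0,0,0]
  xyz:
    - [0,0,0.03]
    - [0,0,0.06]
    - [0,0,0.06]
    - [0,0,0.06]
    - [0,0,0.06]
    - [0,0,0.06]
    - [0,0,0.06]
    - [0,0,0.06]
    - [0,0,0]
  angular:
    - [-0.1,0,0]
    - [-0.2,0,0]
    - [-0.2,0,0]
    - [-0.2,0,0]
    - [-0.2,0,0]
    - [-0.2,0,0]
    - [-0.2,0,0]
    - [-0.2,0,0]
    - [0,0,0]

```text
time: 10.05
tcp_pos: [0.5508, 0.0187, 0.0618]
eef_rot: [[0.047, 0.998, -0.038], [0.999, -0.047, 0.002], [0.0, -0.038, -0.999]]
wrist_force: [-0.9, 1.8, -4.0]
grip_width: 0.0127
grip_force: 60.9
```

```bash
python3 - <<'E'
from h import *
where(); rel(*pose(59.5,1,0))
E
```

```text
plain corner [59.5  0.4  1.8] pull corner [-60.4   0.4   6.4] tilt 2.19 F [-0.9  1.8 -4. ]
t 10.05 tcp [0.5508 0.0187 0.0618] grip 0.0127 F [-0.9  1.8 -4. ]
shift [-0.01 -0.02  0.12] turn [-0.319 -0.001  0.002]
```

Emit:
step_arm:
  jaw: [0,0,0,0,0,0]
  xyz:
    - [0,0,0.04]
    - [0,0,0.04]
    - [0,0,0.03]
    - [0,0,0.02]
    - [0,0,0.02]
    - [0,0,0]
  angular:
    - [-0.1,0,0]
    - [-0.1,0,0]
    - [-0.1,0,0]
    - [-0.02,0,0]
    - [0,0,0]
    - [0,0,0]

```text
time: 10.55
tcp_pos: [0.5527, 0.0185, 0.0579]
eef_rot: [[0.047, 0.999, 0.002], [0.999, -0.047, -0.0], [0.0, 0.002, -1.0]]
wrist_force: [-0.3, -0.8, -2.8]
grip_width: 0.0129
grip_force: 60.9
```

```bash
python3 - <<'E'
from h import *
where(); rel(*pose(59.5,0,0))
E
```

```text
plain corner [62.2  0.3  0.8] pull corner [-57.8   0.2   0.5] tilt -0.12 F [-0.3 -0.8 -2.8]
t 10.55 tcp [0.5527 0.0185 0.0579] grip 0.0129 F [-0.3 -0.8 -2.8]
shift [-0.01 -0.09  0.02] turn [ 0.018 -0.001  0.001]
```

Emit:
step_arm:
  jaw: [0,0,0,0,0]
  xyz:
    - [0,-0.04,0.02]
    - [0,-0.03,0.02]
    - [0,0,0.01]
    - [0,0,0]
    - [0,0,0]
  angular:
    - [0,0,0]
    - [0,0,0]
    - [0,0,0]
    - [0,0,0]
    - [0,0,0]

```text
time: 10.97
tcp_pos: [0.5516, 0.0185, 0.0574]
eef_rot: [[0.047, 0.999, 0.004], [0.999, -0.047, -0.0], [-0.0, 0.004, -1.0]]
wrist_force: [1.6, -0.1, 1.2]
grip_width: 0.0126
grip_force: 61.6
```

Contact felt: the plate's weight is on the floor. Now I release it and rise.

Emit:
step_arm:
  jaw: [0.2,0.4,0.5,0.5,0.5,0.5,0.5,0.5,0.5,0.5]
  xyz:
    - [0,0,0]
    - [0,0,0]
    - [0,0,0]
    - [0,0,0]
    - [0,0,0]
    - [0,0,0]
    - [0,0,-0.3]
    - [0,0,-0.8]
    - [0,0,-0.9]
    - [0,0,-0.9]
  angular:
    - [0,0,0]
    - [0,0,0]
    - [0,0,0]
    - [0,0,0]
    - [0,0,0]
    - [0,0,0]
    - [0,0,0]
    - [0,0,0]
    - [0,0,0]
    - [0,0,0]

```text
time: 11.8
tcp_pos: [0.5499, 0.0187, 0.1444]
eef_rot: [[0.047, 0.999, 0.001], [0.999, -0.047, 0.0], [0.0, 0.001, -1.0]]
wrist_force: [0.2, 0.7, 0.0]
grip_width: 0.0426
grip_force: 0.0
```

Emit:
step_arm:
  jaw: [0,0,0,0,0,0]
  xyz:
    - [0,-0.5,-0.8]
    - [0,-0.9,-0.5]
    - [0,-0.9,0]
    - [0,-0.9,0]
    - [0,-0.5,0]
    - [0,0,0]
  angular:
    - [0,0,0]
    - [0,0,0]
    - [0,0,0]
    - [0,0,0]
    - [0,0,0]
    - [0,0,0]

```text
time: 12.3
tcp_pos: [0.4366, 0.0242, 0.1823]
eef_rot: [[0.047, 0.999, 0.001], [0.999, -0.047, 0.0], [0.0, 0.001, -1.0]]
wrist_force: [0.6, -0.1, -0.9]
grip_width: -0.0003
grip_force: 0.0
```

```bash
python3 - <<'E'
from h import *
rel([.5,0,.1]); s=telemetry.read_state(); print('bay',((np.array(s['tcp_pos'])-C)@B*1000).round(1)); cap('wrist','w4')
E
```

```text
t 12.3 tcp [0.4366 0.0242 0.1823] grip -0.0003 F [ 0.6 -0.1 -0.9]
shift [-0.71  2.15  2.74] turn None
bay [-126.1    0.5  142.3]
```

View pics/w4.png

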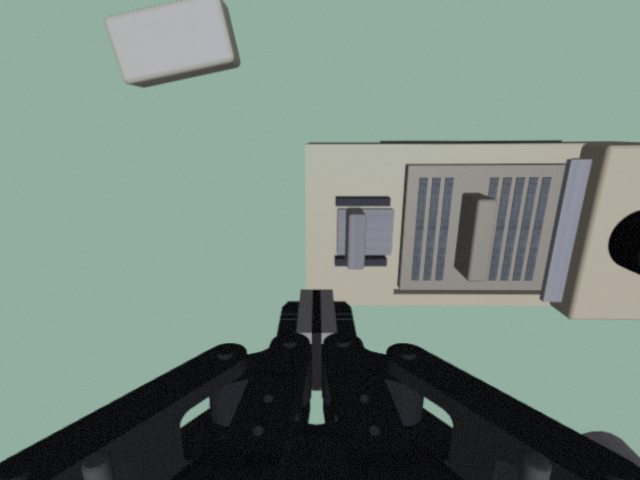

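The plate lies flat in the bay, its outline about (400–565, 165–292) under the lip, with the tab top at about (348–365, 212–268).

```bash
python3 - <<'E'
from h import *
for n,uv,z in (('tab back',(348,240),.084),('tab front',(365,240),.084),('tab ends',(357,213),.084),('',(356,268),.084),('plate',(407,165),.05),('',(399,290),.05),('',(564,165),.05),('lip',(566,160),.063),('deck',(306,143),.05)): print(n,uv,((world('wrist',[uv],[z])-C)@B*1000).round(1))
P=(cloud('wrist')-C)@B*1000
print('plate z', np.median(P[168:174,412:418,2]),np.median(P[284:288,405:412,2]),np.median(P[170:174,545:555,2]),np.median(P[282:288,530:538,2]),'deck z',np.median(P[155:190,315:330,2]))
E
```

```text
tab back (348, 240) [[-103.6    2.2   44. ]]
tab front (365, 240) [[-92.    2.2  44. ]]
tab ends (357, 213) [[-98.1  21.1  44. ]]
 (356, 268) [[-97.6 -18.2  44. ]]
plate (407, 165) [[-58.8  49.3  10. ]]
 (399, 290) [[-58.2 -50.5  10. ]]
 (564, 165) [[54.8 48.8 10. ]]
lip (566, 160) [[46.9 53.4 23. ]]
deck (306, 143) [[-132.7   65.    10. ]]
plate z 9.6419809469911 9.749320741557366 9.807397912862971 9.618440550431938 deck z 9.924641544782224
```

Emit:
step_arm:
  jaw: [0,0,0,0,0,0,0,0,0]
  xyz:
    - [0.03,-0.05,0.4]
    - [0,0,0.6]
    - [0,0,0.7]
    - [0,0,0.7]
    - [0,0,0.6]
    - [0,0,0.5]
    - [0,0,0.3]
    - [0,0,0.04]
    - [0,0,0]
  angular:
    - [0,0,0]
    - [0,0,0]
    - [0,0,0]
    - [0,0,0]
    - [0,0,0]
    - [0,0,0]
    - [0,0,0]
    - [0,0,0]
    - [0,0,0]

```text
time: 13.1
tcp_pos: [0.4389, 0.0247, 0.0669]
eef_rot: [[0.047, 0.999, 0.002], [0.999, -0.047, -0.0], [0.0, 0.002, -1.0]]
wrist_force: [0.0, 0.1, -0.1]
grip_width: -0.0001
grip_force: 0.0
```

Emit:
step_arm:
  jaw: [0,0,0,0,0,0,0,0,0,0]
  xyz:
    - [0,0.08,0]
    - [0,0.08,0]
    - [0,0.08,0]
    - [0,0.08,0]
    - [0,0.08,0]
    - [0,0.08,0]
    - [0,0.08,0]
    - [0,0.08,0]
    - [0,0.08,0]
    - [0,0,0]
  angular:
    - [0,0,0]
    - [0,0,0]
    - [0,0,0]
    - [0,0,0]
    - [0,0,0]
    - [0,0,0]
    - [0,0,0]
    - [0,0,0]
    - [0,0,0]
    - [0,0,0]

```text
time: 13.93
tcp_pos: [0.4606, 0.0237, 0.0671]
eef_rot: [[0.047, 0.999, 0.003], [0.999, -0.047, -0.0], [0.0, 0.003, -1.0]]
wrist_force: [-0.7, 0.0, 0.6]
grip_width: 0.0004
grip_force: 0.2
```

```bash
python3 - <<'E'
from h import *
s=telemetry.read_state(); print('bay',((np.array(s['tcp_pos'])-C)@B*1000).round(1)); cap('wrist','w5')
E
```

```text
bay [-102.     1.1   27.1]
```

Emit:
step_arm:
  jaw: [0,0,0,0]
  xyz:
    - [0,0.07,0]
    - [0,0.07,0]
    - [0,0.06,0]
    - [0,0,0]
  angular:
    - [0,0,0]
    - [0,0,0]
    - [0,0,0]
    - [0,0,0]

```text
time: 14.32
tcp_pos: [0.4661, 0.0235, 0.067]
eef_rot: [[0.047, 0.999, 0.002], [0.999, -0.047, -0.0], [0.0, 0.002, -1.0]]
wrist_force: [-2.9, -0.7, 0.5]
grip_width: -0.0001
grip_force: 0.7
```

Emit:
step_arm:
  jaw: [0,0,0,0]
  xyz:
    - [0,0.06,0]
    - [0,0.05,0]
    - [0,0,0]
    - [0,0,0]
  angular:
    - [0,0,0]
    - [0,0,0]
    - [0,0,0]
    - [0,0,0]

```text
time: 14.65
tcp_pos: [0.4662, 0.0235, 0.0667]
eef_rot: [[0.047, 0.999, -0.005], [0.999, -0.047, 0.0], [-0.0, -0.005, -1.0]]
wrist_force: [-9.4, 0.3, 7.6]
grip_width: 0.0002
grip_force: 4.6
```

```bash
python3 - <<'E'
from h import *
s=telemetry.read_state(); print('bay',((np.array(s['tcp_pos'])-C)@B*1000).round(1)); cap('wrist')
P=(cloud('wrist')-C)@B*1000
m=(P[...,2]>40)&(P[...,2]<48)&(abs(P[...,1])<24)&(P[...,0]>-110)&(P[...,0]<-65); print(m.sum(), np.percentile(P[m],[5,50,95],axis=0).round(1) if m.any() else '')
m=(P[...,2]>15)&(P[...,2]<21)&(abs(P[...,1])<15)&(P[...,0]>-90)&(P[...,0]<-35); print(m.sum(), np.percentile(P[m],[2,50,98],axis=0).round(1) if m.any() else '')
E
```

```text
bay [-96.5   1.2  26.7]
2587 [[-104.6   -3.8   41. ]
 [ -77.9    9.4   43.7]
 [ -71.3   19.4   46.7]]
3007 [[-87.4 -14.2  16.6]
 [-57.9   2.8  17.9]
 [-47.1  14.5  19.1]]
```

The bar front is at bay x = −47 with a hard stop felt, so the latch is home. Backing off.

Emit:
step_arm:
  jaw: [0,0,0,0,0,0,0,0,0,0,0,0]
  xyz:
    - [0,-0.3,0]
    - [0,-0.5,0]
    - [0,-0.4,0]
    - [0,0,-0.5]
    - [0,0,-0.9]
    - [0,0,-0.9]
    - [0,0,-0.9]
    - [0,0,-0.9]
    - [0,0,-0.5]
    - [0,0,0]
    - [0,0,0]
    - [0,0,0]
  angular:
    - [0,0,0]
    - [0,0,0]
    - [0,0,0]
    - [0,0,0]
    - [0,0,0]
    - [0,0,0]
    - [0,0,0]
    - [0,0,0]
    - [0,0,0]
    - [0,0,0]
    - [0,0,0]
    - [0,0,0]

```text
time: 15.7
tcp_pos: [0.4322, 0.0251, 0.2038]
eef_rot: [[0.047, 0.999, 0.001], [0.999, -0.047, 0.0], [0.0, 0.001, -1.0]]
wrist_force: [0.1, -0.0, -0.5]
grip_width: -0.0003
grip_force: 0.0
```

```bash
python3 - <<'E'
from h import *
cap('wrist','w6')
P=(cloud('wrist')-C)@B*1000
m=(P[...,2]>15)&(P[...,2]<21)&(abs(P[...,1])<15)&(P[...,0]>-90)&(P[...,0]<-35); print(m.sum(), np.percentile(P[m],[2,50,98],axis=0).round(1))
for x in (-52,20,40): 
  m=(abs(P[...,0]-x)<3)&(abs(abs(P[...,1])-45)<4); print(x,m.sum(),np.median(P[m][:,2]))
E
```

```text
1123 [[-88.  -14.4  16.4]
 [-59.2   0.3  17.9]
 [-47.1  14.3  19.4]]
-52 140 9.854782135735519
20 128 9.841132968033527
40 144 9.986895070427142
```

View pics/w6.png

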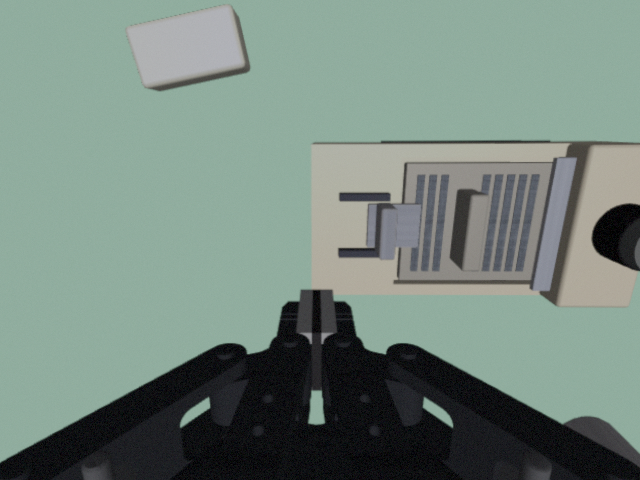

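The latch bar, with its front at about (420,225), covers the plate's edge. The plate is flat under the lip and the arm is clear.

```bash
python3 -c "
from bench import workorder; print(workorder.close_job())"
```

```text
the job is handed in; nothing more can be done
None
```

The filter plate is in the bay, flat on the floor with its plain edge under the lip, and the latch is fully home over its edge; the job is handed in at about 16 s of the 59 s allowed, but it returned no verdict.

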